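# Show the red-lidded spice jar to the date camera

### The arm

A 7-joint arm with a two-finger parallel gripper is mounted at the origin on a cart in front of the work surface, level with it; the furniture and walls round the work are solid. World frame = base frame: x ahead of the robot, y to its left, z up, the work surface at z = 0. Lengths are in mm, angles in rad, forces in N, time in s.
With the tool pointing down it reaches from about 400 to 900 mm from the base axis. Payload 5.6 kg.
Tool frame: the origin (TCP) lies midway between the tips of the shut fingers; the grasp point (between the pads) lies 19 mm behind it; z points along the fingers, y is the line along which they close (so a half turn about z gives the same grasp; the last joint's range is limited). The gripper opens to 92 mm and grips with 3 to 60 N. Pads are 20 mm wide; open, the fingers measure 128 mm over their backs; the gripper's body (75 mm by 189 mm) begins 69 mm behind the grasp point.
Start: joints at [1.176, 0.468, -0.012, 1.603, 0.006, 1.071, -0.056], TCP at [223.942, -610.212, 214.592] pointing down, gripper open.
Joint ranges: [-2.53, 2.53], [-0.31, 2.02], [-1.57, 1.55], [0.28, 2.44], [-1.29, 4.43], [0.15, 1.84], [-2.92, 2.92]. Speed limits (rad/s): [2.57, 2.57, 3.14, 3.14, 3.14, 3.14, 3.14].

### API

Orientations are given as a rotation vector (axis times angle).
In Python, from cell import robot, grip, kin, viewer gives the robot as it stands. Calls block until the motion is done:
- robot.movep(position, orientation): joint-space move of the TCP to a pose.
- robot.servo_line(position, feed=150, rotation=None): straight line of the TCP; rotation=None keeps the orientation; feed is the mean speed in mm/s.
- robot.goto_joints(angles): joint-space move.
- grip(opening, newtons=None): opening from 0.0 (shut) to 1.0 (fully open); newtons is the grip in N (None keeps the last); returns when the fingers have stopped.
- robot.hold(seconds).
- kin.ik(position, orientation): joint angles nearest the present ones, or None.
- robot.observe(): the state.
- viewer.read_camera(name): name is "side" or "top" or "wrist"; returns the picture (400x640x3 uint8, red, green, blue); there is no depth.
- viewer.camera_info(name): a dict with "camera_matrix" (3x3 intrinsics, pixels), "R" (3x3) and "t" (3): a world point X has camera coordinates R X + t. Camera axes: x right, y down, z forward; pixel columns grow to the right and rows downward; lengths in mm; the calibration is good to about 2 mm. The wrist camera is an equidistant fisheye: a pixel r from the principal point sees the ray r / f radians off the axis. A picture is of the moment at which its call begins: read the wrist's pose just before it. camera_info takes no time and is no camera call; for the wrist camera it gives the pose at the moment of the call.
A pose or a line that the arm cannot do raises robot.IKError and nothing moves.
- robot.job_done(): hands the job in; it is judged then, once.
Trained networks look in the newest picture that a camera, given by its name, has taken for a name from the list of things; names that differ only in an ending like _2 or _b are one class to them, and where a whole thing is asked for, a point or a joint stands for the part that bears it (a point fixed in the world has none). Each returns a list of dicts, best first, with "confidence" (0 to 1); they miss things now and then, are a little off and sometimes report something else, mostly with a low value. They report only what shows in the picture. A call takes as long as a camera call.
- viewer.silhouettes(name, camera): "mask" (400x640 bool, what is visible of it).
- viewer.pinpoint(name, camera): "at" ([x, y, z] in mm, in the coordinates of the camera as it stood for that picture, good to about 4 mm: a listed point, or the origin of a listed thing).
The state is a dict: "t": time; "joints": joint angles; "joint_velocities": joint speeds; "joint_torque": joint torques, N m; "tcp_pos": TCP position; "tcp_rot": TCP orientation; "contact_force": force on the tool from outside, world axes, zero at the start; "wrist_torque": the same for the moment, N m; "grip_width": opening from 0.0 (shut) to 1.0 (fully open); "grip_force": force on a finger pad.
Only numpy, scipy, OpenCV 4.12 (cv2) and the standard library are available. Lean on these libraries where they do the work, as an engineer would, in place of code of your own. Each camera call takes 0.05 s, during which the arm holds its last target. There are 200 camera calls.

### The job

Pull the spice drawer all the way out to its stop, pick out the jar with the red lid and show its base to the small camera on the stand: keep it in the air, lying level in line with the lens, its base squarely facing the lens, centred and about 8 cm in front of it. Finish while still holding the jar there; leave the drawer open with the other two jars lying in it, do not touch the camera or its stand, and leave the mug and the white pot where they are.

Things in the scene. Friction and masses are not known exactly. Their poses are not given: they have to be found in the camera images.
- spice_unit_drawer0 (a joint): How far the drawer is pulled out, in m: 0 shut, 0.1416 at its stop. It slides freely with slight friction (about 1 N plus 4 N per m/s) and stays where it is left. Starts shut.
- spice_unit: Low one-drawer spice unit, fixed to the worktop: pale wood with a white drawer front, 210 deep (x) x 320 wide (y) x 92 high. Origin: centre of its underside on the worktop; its own -x is the front, toward which the drawer slides; z up. It stands turned 0.05 to 0.27 rad toward the robot.
- spice_unit_drawer0_handle (a point): Middle of the drawer's dark steel bar handle, moving with the drawer: a level round bar 11 mm thick and 120 long along the unit's y, its axis 35 mm in front of the drawer front, 54 mm above the worktop (38 mm below the unit's top). Free from above between its stems (51 mm either side of the middle). Axes as the unit's.
- drawer_floor (a point): Centre of the drawer's inner floor, 22 mm above the worktop, moving with the drawer; axes as the unit's. Inside 165 (x) x 278 (y), walls 48 mm above it (front 58). Jars lie along x at y = -85, 0, +85 mm, bases at x = +30, axes 26 to 31 mm above it, on pairs of 8 mm rods hidden under the jar (outer edges 17 mm from its axis). At the stop the unit's body begins at x = +53.
- red_jar: Jar with the RED lid, the one to show: a spice jar on its side, body 46 mm square with bevelled edges, a flat side down, lid 45 mm across, 97 long, 0.11 kg (varies by 0.8 to 1.3). Origin: centre of its base; own +z runs along the jar to the lid (top at z = 97 mm). Starts level on two rubber rods in the drawer, parallel to its travel, lid toward the robot; which of the three places varies.
- green_jar: Jar with the GREEN lid, to be left alone: a spice jar on its side, body 44 mm and lid 45 mm across, 105 long, 0.11 kg. Origin: centre of its base; own +z runs along the jar to the lid (top at z = 105 mm). Starts level on two rubber rods in the drawer, parallel to its travel, lid toward the robot; which of the three places varies.
- brown_jar: Jar with the DARK BROWN lid, to be left alone: a spice jar on its side, body 42 mm and lid 43 mm across, 96 long, 0.11 kg. Origin: centre of its base; own +z runs along the jar to the lid (top at z = 96 mm). Starts level on two rubber rods in the drawer, parallel to its travel, lid toward the robot; which of the three places varies.
- red_jar_lid (a point): Centre of the top of the red jar's lid, 97 mm from the base along its axis.
- lens (a point): Centre of the camera's front lens, 135 to 185 mm above the worktop (differs from start to start). Axes: the camera looks level along this frame's -x, y is sideways, z up. The camera: white rounded box 40 x 60 (wide) x 46 high with a black 38 mm lens barrel in front; it is clamped on the stand's column. Its front looks leftward (+y), more or less turned toward the robot.
- camera_stand: Fixed stand of the camera: dark round foot 90 mm across, aluminium column 14 mm thick and 230 high. Origin: centre of the foot on the worktop; own -x is the direction of view; the column stands at +22 mm x, the lens at -35 mm x.
- dotted_mug: Bystander: white mug with dark dots, 82 x 114 x 91 high, upright; origin at the centre of its underside.
- white_pot: Bystander: low round white pot with a lid, 90 mm across, 32 high, standing on the back half of the spice unit's top; origin at the centre of its underside.

How it is judged (in metres and radians):
On the way, in this order (a step that is already met when the one before it is completed fails the run):
1. the drawer is pulled out to its stop (value of joint spice_unit_drawer0 above 0.1356 m), for 0.2 s.
2. the red-lidded jar is lifted out of the drawer, more than 12 cm above the worktop, gripped by the fingers (height (world z) of red_jar above 0.12 m and contact force between the fingers and red_jar above 1 N), for 0.2 s.
At the end, for the whole second after the job is handed in: Drawer within 20 mm of its stop; red jar held still by the fingers, base 50 to 110 mm before the lens and within 20 mm of its axis sideways and in height, jar axis within 0.2 rad of it, lid away from the camera; green and brown jars lie in the drawer (value of joint spice_unit_drawer0 above 0.1216 m and x of red_jar in the frame of lens between -0.11 and -0.05 m and y of red_jar in the frame of lens between -0.02 and 0.02 m and z of red_jar in the frame of lens between -0.02 and 0.02 m and angle between the z axis of red_jar and the x axis of lens, either way round below 0.2 rad and x of red_jar_lid in the frame of lens below -0.13 m and contact force between the fingers and red_jar above 1 N and linear speed of red_jar below 0.03 m/s and x of green_jar in the frame of drawer_floor between -0.02 and 0.08 m and y of green_jar in the frame of drawer_floor between -0.13 and 0.13 m and z of green_jar in the frame of drawer_floor between 0.01 and 0.045 m and x of brown_jar in the frame of drawer_floor between -0.02 and 0.08 m and y of brown_jar in the frame of drawer_floor between -0.13 and 0.13 m and z of brown_jar in the frame of drawer_floor between 0.01 and 0.045 m); the arm keeps its last pose, push and grip.
It fails at once if a jar other than the red-lidded one is lifted out of the drawer (height (world z) of any of green_jar, brown_jar above 0.09 m).
It fails at once if the camera or its stand is touched with more than 2 N (contact force between camera_stand and anything else above 2 N).
It fails at once if the mug or the pot is moved more than 30 mm or tipped over (distance of any of dotted_mug, white_pot from where it was at the start of the episode above 0.03 m or angle between any of dotted_mug, white_pot's own z axis and vertical above 0.4 rad).
It also fails if it takes over 58 s, if anything falls off the work surface, if the arm or the gripper's body presses on something with over 40 N, if the wrist force passes 120 N, or if a joint passes its speed limit or range.

## Working session

There is one attempt and no reset: what is moved stays moved. The work goes in short steps, each a Python script; the robot and the scene stay as the last script left them, time stands still between calls to the robot, and variables do not carry over. Pictures are saved under pics/ and viewed, at most 10 in all, crops included, and the job is handed in when it is done.

```bash
ls; mkdir -p pics; cat > h.py <<'E'
import numpy as np, cv2
from cell import robot, grip, kin, viewer
from scipy.spatial.transform import Rotation as Rn
def snap(cam,fn=None):
    ci=viewer.camera_info(cam); im=viewer.read_camera(cam)
    if fn: cv2.imwrite('pics/'+fn,im[:,:,::-1])
    return ci,im
def pin(name,cam,ci,n=2):
    out=[]
    for d in viewer.pinpoint(name,cam)[:n]:
        p=np.array(ci['R']).T@(np.array(d['at'])-np.array(ci['t']))
        out.append((round(d['confidence'],2),p.round(1).tolist()))
    return out
E
python3 - <<'E'
from h import *
ims=[]
for cam in ['side','top']:
    ci,im=snap(cam); ims.append(im)
    print(cam,np.array(ci['camera_matrix']).round(0).tolist(),(-np.array(ci['R']).T@np.array(ci['t'])).round(0))
    for n in ['spice_unit','spice_unit_drawer0_handle','drawer_floor','lens','camera_stand','dotted_mug','white_pot']:
        print(n,pin(n,cam,ci))
cv2.imwrite('pics/a.png',cv2.resize(np.vstack(ims)[:,:,::-1],(480,600)))
cv2.imwrite('pics/top.png',ims[1][:,:,::-1]);cv2.imwrite('pics/side.png',ims[0][:,:,::-1])
s=robot.observe();print(s['t'],s['tcp_pos'],s['tcp_rot'],s['grip_width'])
E
```

```text
pics
side [[395.0, 0.0, 313.0], [0.0, 395.0, 195.0], [0.0, 0.0, 1.0]] [ 322. -576.  719.]
spice_unit [(0.87, [640.6, 298.6, -0.8])]
spice_unit_drawer0_handle [(0.72, [508.3, 271.0, 52.9])]
drawer_floor []
lens [(0.74, [491.5, 23.2, 161.9])]
camera_stand [(0.66, [477.1, -13.8, -3.5])]
dotted_mug [(0.68, [710.5, -28.8, 1.0])]
white_pot [(0.91, [660.3, 398.5, 93.6])]
top [[406.0, 0.0, 319.0], [0.0, 406.0, 197.0], [0.0, 0.0, 1.0]] [430. 200. 929.]
spice_unit [(0.92, [638.2, 306.0, -2.1])]
spice_unit_drawer0_handle [(0.65, [507.6, 273.1, 53.9])]
drawer_floor []
lens [(0.65, [493.5, 22.7, 156.4])]
camera_stand [(0.91, [476.7, -13.7, -2.3])]
dotted_mug [(0.69, [713.7, -30.2, 1.2])]
white_pot [(0.74, [658.9, 394.9, 91.5])]
0.8 [ 223.92675707 -610.21354476  214.61242765] [ 3.09306314e+00  5.49681430e-01 -1.11168857e-04] 1.0002396597249636
```

View pics/top.png

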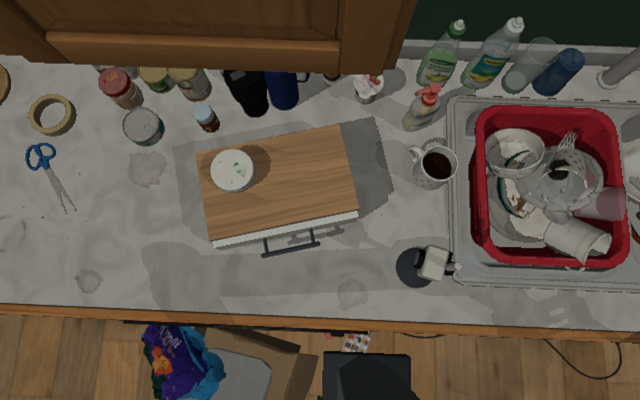

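View pics/side.png

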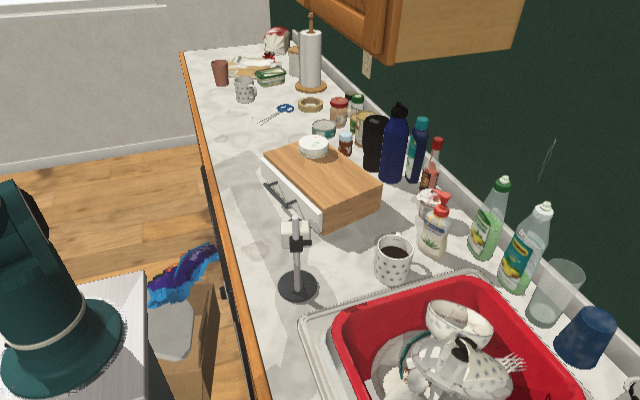

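The top view shows the unit at about (275,180) with its handle at (290,242) and the camera head at (432,262), its lens on the left. The side view shows the same layout, and the lane above the camera is clear. Next I'll check reach and then move up over the camera, taking wrist views on the way.

```bash
cat >> h.py <<'E'
def down(yaw): return (Rn.from_euler('z',yaw)*Rn.from_euler('x',np.pi)).as_rotvec()
def topface(px,cam,z):
    ci=viewer.camera_info(cam);K=np.array(ci['camera_matrix']);R=np.array(ci['R']);t=np.array(ci['t'])
    C=-R.T@t; d=(R.T@np.linalg.inv(K)@np.c_[px,np.ones(len(px))].T).T
    return C+d*((z-C[2])/d[:,2])[:,None]
E
python3 - <<'E'
from h import *
P=topface(np.array([[197,155],[343,125],[357,213],[211,240]],float),'top',92)
print(P.round(0).tolist())
for i,j in [(0,1),(3,2)]: print('yaw front',np.arctan2(*(P[j]-P[i])[:2]))
a=0.2
for k,p in dict(handle=(508,272,200),pulled=(370,240,35),).items():
    for y in (a+np.pi/2,a-np.pi/2): 
        q=kin.ik(p,down(y));print(k,y,None if q is None else np.round(q,2))
for y in (a,a+np.pi,a-np.pi):
    for p in((460,340,40),(480,180,40),(480,260,40)):
        q=kin.ik(p,down(y));print('jar',p,round(y,2),None if q is None else np.round(q,2))
for y in (a-2.1,a+np.pi-2.1):
    q=kin.ik((540,140,141),down(y));print('final',round(y,2),None if q is None else np.round(q,2))
# raise & go
s=robot.observe()
robot.movep([330,-500,450],s['tcp_rot'])
robot.movep([430,130,420],down(a-np.pi/2))
ci,im=snap('wrist','w1.png')
print(ci['camera_matrix'],np.round(-np.array(ci['R']).T@np.array(ci['t'])),np.round(ci['R'],2).tolist())
for n in ['spice_unit','spice_unit_drawer0_handle','lens','camera_stand','dotted_mug','white_pot']: print(n,pin(n,'wrist',ci))
s=robot.observe();print(s['t'],s['tcp_pos'],s['joints'])
E
```

```text
[[698.0, 479.0, 92.0], [780.0, 165.0, 92.0], [585.0, 130.0, 92.0], [515.0, 430.0, 92.0]]
yaw front 2.8849928729015817
yaw front 2.9141404400074435
handle 1.7707963267948965 [ 0.18  0.58 -1.    1.76  0.54  1.11 -0.79]
handle -1.3707963267948966 [ 0.33  0.79 -1.32  1.75  0.8   1.27  2.15]
pulled 1.7707963267948965 [-0.07  0.54 -0.69  2.18  0.61  0.61 -1.  ]
pulled -1.3707963267948966 [ 0.34  0.99 -1.33  2.17  1.17  1.08  1.69]
jar (460, 340, 40) 0.2 [-0.15  0.72 -0.73  1.87  0.65  0.81 -2.6 ]
jar (480, 180, 40) 0.2 [ 0.02  0.58 -0.55  2.03  0.48  0.67 -2.21]
jar (480, 260, 40) 0.2 [-0.08  0.64 -0.61  1.94  0.54  0.73 -2.39]
jar (460, 340, 40) 3.34 [-0.03  0.81 -0.91  1.87  0.82  0.9   0.42]
jar (480, 180, 40) 3.34 [ 0.27  0.71 -0.89  2.01  0.78  0.8   0.68]
jar (480, 260, 40) 3.34 [ 0.21  0.86 -1.05  1.93  0.94  0.95  0.46]
jar (460, 340, 40) -2.94 [-0.03  0.81 -0.91  1.87  0.82  0.9   0.42]
jar (480, 180, 40) -2.94 [ 0.27  0.71 -0.89  2.01  0.78  0.8   0.68]
jar (480, 260, 40) -2.94 [ 0.21  0.86 -1.05  1.93  0.94  0.95  0.46]
final -1.9 [ 0.58  0.87 -1.33  1.84  0.92  1.21  1.76]
final 1.24 [ 0.35  0.58 -0.87  1.85  0.53  0.96 -1.09]
[[309.70691629   0.         314.22986684]
 [  0.         309.70691629 198.71533632]
 [  0.           0.           1.        ]] [446.  53. 590.] [[-0.98, -0.2, -0.0], [-0.19, 0.94, 0.28], [-0.06, 0.28, -0.96]]
spice_unit [(0.93, [641.8, 305.9, 2.0])]
spice_unit_drawer0_handle [(0.71, [505.8, 272.5, 58.4])]
lens [(0.76, [486.5, 25.7, 157.8])]
camera_stand [(0.95, [478.7, -6.5, -1.9])]
dotted_mug [(0.86, [710.1, -29.2, -1.8])]
white_pot [(0.57, [659.2, 396.5, 93.6]), (0.35, [710.7, -27.7, 0.2])]
4.9417 [430.07483813 129.82210856 420.01694134] [-1.65752481 -0.25971493  1.10187934  1.81738675  0.23304693  1.44709426
  2.7422914 ]
```

View pics/w1.png

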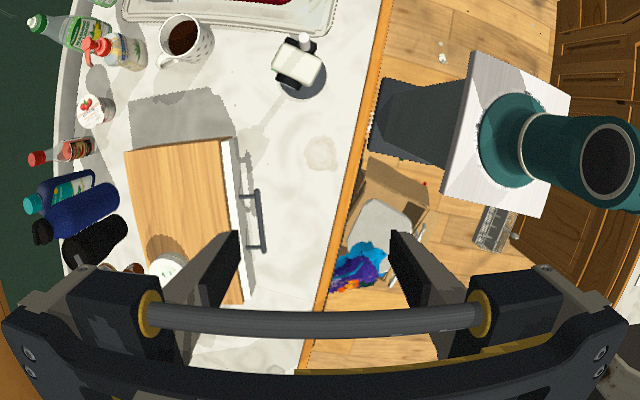

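The wrist view shows the handle bar from about (257,190) to (264,251). The camera's column is at (304,42) and its lens at (288,80), facing the open worktop. I'll fit the bar's pose, then go and grip it.

```bash
cat >> h.py <<'E'
def wray(px,ci,z):
    K=np.array(ci['camera_matrix']);R=np.array(ci['R']);t=np.array(ci['t']);C=-R.T@t
    v=(np.atleast_2d(px)-K[:2,2])/K[0,0]; r=np.linalg.norm(v,axis=1,keepdims=True)+1e-9
    d=np.c_[v/r*np.sin(r),np.cos(r)]@R
    return C+d*((z-C[2])/d[:,2])[:,None]
E
python3 - <<'E'
from h import *
ci=viewer.camera_info('wrist')
B=wray([[257,190],[264,251]],ci,54);v=B[1]-B[0];print('bar',B.round(0).tolist(),B.mean(0),np.linalg.norm(v),np.arctan2(-v[0],v[1]))
L=wray([[304,42],[288,80]],ci,165);print('lens',L.round(0).tolist(),L[1]-L[0])
E=wray([[228,138],[251,300]],ci,92);v=E[1]-E[0];print('front edge',E.round(0).tolist(),np.arctan2(-v[0],v[1]))
# hover over the handle & look again
a=0.24
robot.movep([507,272.5,230],down(a+np.pi/2))
ci,im=snap('wrist','w2.png')
for n in ['spice_unit','spice_unit_drawer0_handle','lens','camera_stand']: print(n,pin(n,'wrist',ci))
m=viewer.silhouettes('spice_unit_drawer0_handle','wrist'); print([(round(x['confidence'],2),x['mask'].sum()) for x in m])
print(robot.observe()['t'])
E
```

```text
bar [[519.0, 212.0, 54.0], [489.0, 330.0, 54.0]] [504.08049899 270.57057972  54.        ] 121.97520288413709 0.25315314314879683
lens [[478.0, -38.0, 165.0], [489.0, 19.0, 165.0]] [10.52849977 56.48992572  0.        ]
front edge [[577.0, 122.0, 92.0], [497.0, 424.0, 92.0]] 0.2579797745127183
spice_unit [(0.56, [643.0, 304.9, -1.9])]
spice_unit_drawer0_handle [(0.77, [509.2, 273.1, 55.9])]
lens [(0.67, [510.4, 276.2, 55.7])]
camera_stand [(0.83, [479.3, -9.1, -3.8]), (0.25, [641.4, 303.9, 0.1])]
[(0.84, np.int64(6344))]
7.275
```

View pics/w2.png

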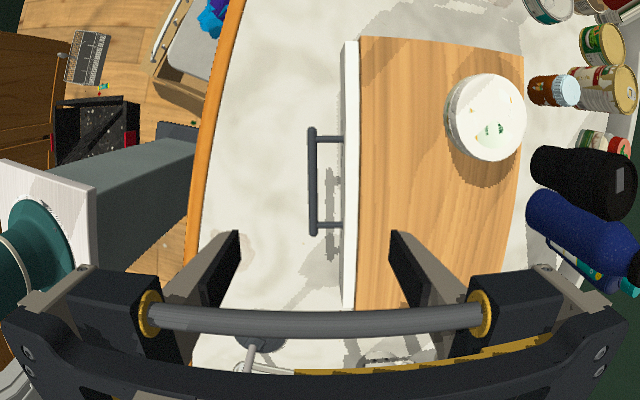

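The bar now shows from (311,129) to (314,235), centred between the fingers. Next I'll descend, grip it and pull.

```bash
python3 - <<'E'
from h import *
ci=viewer.camera_info('wrist')
B=wray([[311.5,128],[314,236]],ci,54);v=B[0]-B[1];a=np.arctan2(-v[0],v[1]);c=B.mean(0);print('bar',B.round(0).tolist(),c,np.linalg.norm(v),a)
a=0.25; ux=np.array([np.cos(a),np.sin(a),0])
p=np.array([c[0],c[1],37]); print(p)
p[:2]=(p[:2]+[507,272.5])/2
grip(0.27,20)
robot.movep([p[0],p[1],120],down(a+np.pi/2))
robot.servo_line(p,feed=100)
print(robot.observe()['contact_force'],robot.observe()['grip_width'])
grip(0.0,20); s=robot.observe();print(s['grip_width'],s['grip_force'],s['contact_force'],s['t'])
for d in (70,135,142,146):
    robot.servo_line(p-ux*d,feed=90); s=robot.observe(); print(d,s['tcp_pos'].round(1),s['contact_force'].round(1),s['grip_width'])
ci,im=snap('wrist')
print(pin('spice_unit_drawer0_handle','wrist',ci),robot.observe()['t'])
np.save('p.npy',p)
E
```

```text
bar [[490.0, 332.0, 54.0], [523.0, 207.0, 54.0]] [506.54558958 269.49390477  54.        ] 128.65177865677182 0.26280512351513663
[506.54558958 269.49390477  37.        ]
[ 0.75767999 -0.28380088  0.52361048] 0.26850126878388686
0.11110224832128529 20.000958144664764 [-5.44504714 -1.0930769   5.0984159 ] 10.2083
70 [439.4 253.6  37.3] [-0.6 -0.8  5.7] 0.11054375222512695
135 [375.2 236.9  37.2] [ 0.2 -2.9  8.2] 0.11077816672872216
142 [368.3 235.1  37.1] [-0.1 -3.4  8.2] 0.1127350593833721
146 [368.2 235.   37.3] [10.4 -1.1 -6.8] 0.11363976620747596
[(0.79, [372.9, 235.5, 56.9])] 12.6083
```

```bash
python3 - <<'E'
from h import *
a=0.254
s=robot.observe(); q=np.array(s['tcp_pos'])
grip(0.27,20); robot.servo_line([q[0],q[1],150],feed=200)
c=q+120*np.array([np.cos(a),np.sin(a),0])
robot.movep([c[0],c[1],300],down(a+np.pi))
ci,im=snap('wrist','w3.png'); ci2,im2=snap('top')
for n in ['drawer_floor','spice_unit_drawer0_handle','red_jar','red_jar_lid','green_jar','brown_jar']: print(n,pin(n,'wrist',ci),pin(n,'top',ci2))
print(robot.observe()['t'],robot.observe()['joints'].round(2))
cv2.imwrite('pics/top3.png',im2[:,:,::-1])
E
```

```text
drawer_floor [] []
spice_unit_drawer0_handle [(0.88, [371.9, 238.5, 54.3]), (0.74, [509.1, 362.7, 51.1])] [(0.56, [369.4, 236.7, 51.7])]
red_jar [(0.83, [532.4, 274.9, 52.0])] []
red_jar_lid [(0.57, [437.9, 255.0, 51.3])] [(0.38, [712.7, -30.8, 3.1])]
green_jar [(0.61, [510.9, 365.8, 49.4])] []
brown_jar [(0.66, [550.4, 196.2, 47.7])] [(0.7, [553.9, 196.9, 47.4])]
15.525 [-1.43  0.34  1.1   1.79 -0.32  1.21  1.59]
```

View pics/w3.png

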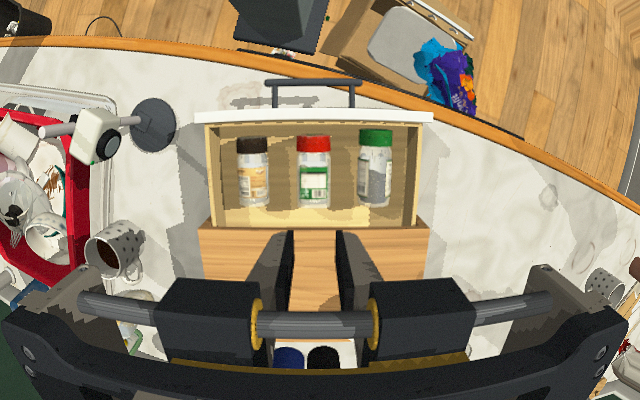

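The jars lie in order brown (253,170), red (314,170) and green (375,168), so red is in the middle place with its lid top at (314,137) and base at (314,206). That agrees with the network's estimates. Now the grasp and lift.

```bash
python3 - <<'E'
from h import *
a=0.254; ux=np.array([np.cos(a),np.sin(a),0]); uy=np.array([-ux[1],ux[0],0])
ci=viewer.camera_info('wrist')
W=wray([[314,137],[314,206],[313,170]],ci,52); print(W.round(1).tolist())
h=np.array([368.2,235,0]); b=np.array([532.4,274.9,0]); l=np.array([437.9,255,0])
print('y rel handle',[(x-h)@uy for x in (b,l,*W*[1,1,0])],'x',[(x-h)@ux for x in (b,l)])
bx=((b-h)@ux+(l-h)@ux+97)/2; by=np.mean([(x-h)@uy for x in (b,l,W[2]*[1,1,0])])
g=h+ux*(bx-41)+uy*by; print(bx,by,g)
g[2]=33
grip(0.65,25)
robot.movep([g[0],g[1],130],down(a+np.pi))
robot.servo_line(g,feed=90); s=robot.observe();print(s['contact_force'].round(1),s['t'])
grip(0.0,25); s=robot.observe();print(s['grip_width']*92,s['grip_force'],s['contact_force'].round(1))
robot.servo_line([g[0],g[1],140],feed=120); robot.hold(0.3)
s=robot.observe();print(s['grip_width']*92,s['grip_force'],s['t'])
np.save('g.npy',g)
robot.servo_line([g[0],g[1],300],feed=200)
ci,im=snap('wrist','w4.png')
for n in ['red_jar','red_jar_lid','green_jar','brown_jar','lens','camera_stand','spice_unit_drawer0_handle']: print(n,pin(n,'wrist',ci))
for y in (a+np.pi-1.9,): 
  for p in((510,140,330),(510,140,140)):
    q=kin.ik(p,down(y)); print(None if q is None else np.round(q,2), s['joints'].round(2))
E
```

```text
[[442.0, 255.4, 52.0], [536.0, 280.0, 52.0], [486.3, 265.6, 52.0]]
y rel handle [np.float64(-2.6399743185281244), np.float64(1.8442510738753128), np.float64(1.2418845901227973), np.float64(1.342722245318005), np.float64(-0.08189140410659905)] x [np.float64(168.95762940926198), np.float64(72.48923187602769)]
169.22343064264484 -0.29253821625313686 [492.38289751 266.93652626   0.        ]
[ 0.   0.7 -1. ] 18.1333
45.42373575925177 25.000502192415297 [ 0.1 -1.   3.5]
45.49161751630245 24.99978725449182 19.8333
red_jar [(0.61, [529.0, 277.2, 316.7])]
red_jar_lid [(0.56, [435.8, 254.9, 320.1])]
green_jar [(0.96, [511.0, 363.9, 49.8])]
brown_jar [(0.59, [551.8, 199.2, 49.3])]
lens [(0.95, [487.3, 22.6, 159.3])]
camera_stand [(0.92, [477.9, -8.2, -3.7])]
spice_unit_drawer0_handle [(0.74, [368.8, 235.8, 52.2])]
[-1.41  0.36  1.38  1.81 -0.37  1.28 -0.  ] [-1.26  0.55  0.93  1.93 -0.55  0.93  1.77]
[-1.26  0.74  1.32  2.02 -0.84  1.08  0.38] [-1.26  0.55  0.93  1.93 -0.55  0.93  1.77]
```

View pics/w4.png

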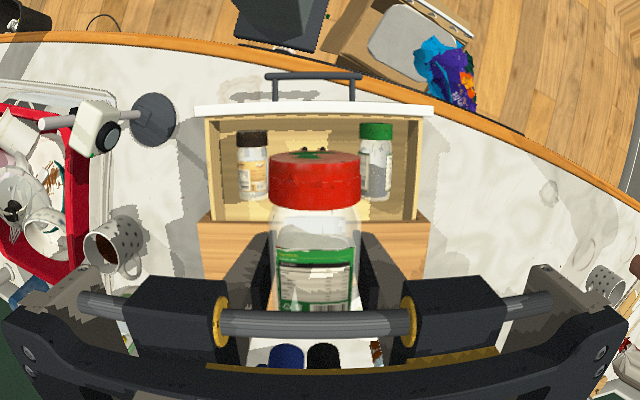

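The red jar is held, lid toward (315,175). Green and brown are still in the drawer, and the drawer remains at its stop. Next I'll move above the goal and refine the lens pose from there.

```bash
python3 - <<'E'
from h import *
L=np.array([489.5,23.5,159.]); th=1.243; v=np.array([np.cos(th),np.sin(th),0])
p=L+v*(80+39); p[2]=340
for z in (340,141): print(kin.ik([p[0],p[1],z],down(th)))
robot.movep(p,down(th))
ci,im=snap('wrist','w5.png'); ci2,im2=snap('top'); ci3,im3=snap('side')
for cam,c in (('wrist',ci),('top',ci2),('side',ci3)):
  for n in ['red_jar','red_jar_lid','lens','camera_stand']: print(cam,n,pin(n,cam,c))
s=robot.observe();print(s['tcp_pos'],s['t'],s['joints'].round(2),s['grip_width']*92)
print((-np.array(ci['R']).T@np.array(ci['t'])).round())
E
```

```text
[-1.34955153  0.40365482  1.37523132  1.75849495 -0.40886876  1.32163944
 -0.21227946]
[-1.23658845  0.81837886  1.36130634  1.97860507 -0.89957744  1.14789595
  0.18174143]
wrist red_jar [(0.75, [515.3, 98.6, 360.7]), (0.17, [547.8, 194.0, 358.9])]
wrist red_jar_lid [(0.87, [544.8, 190.3, 359.6])]
wrist lens [(0.43, [370.5, 236.4, 51.2])]
wrist camera_stand []
top red_jar []
top red_jar_lid [(0.59, [540.5, 189.2, 355.0])]
top lens []
top camera_stand []
side red_jar [(0.94, [516.5, 104.3, 359.3]), (0.4, [505.3, 269.7, 22.0])]
side red_jar_lid []
side lens [(0.86, [491.4, 21.2, 161.9]), (0.74, [514.8, 357.4, 46.2])]
side camera_stand [(0.93, [478.5, -14.2, -2.9])]
[527.80509502 136.16968669 339.9988052 ] 23.5333 [-1.35  0.4   1.38  1.76 -0.41  1.32 -0.21] 45.73825775137663
[553. 212. 510.]
```

View pics/w5.png

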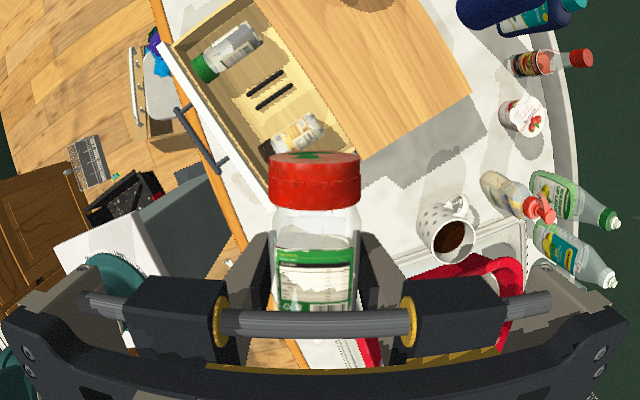

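The jar is held level above the goal, but the stand is hidden from the wrist camera here. I'll refine the viewing direction from crops of the earlier pictures.

```bash
python3 - <<'E'
import cv2,numpy as np
w=cv2.imread('pics/w1.png')[25:115,250:350]; t=cv2.imread('pics/top3.png')[235:295,385:475]; s=cv2.imread('pics/side.png')[200:310,260:340]
r=lambda i,k:cv2.resize(i,None,fx=k,fy=k,interpolation=cv2.INTER_CUBIC)
a=r(w,4);b=r(t,4);H=max(a.shape[0],b.shape[0]);o=np.zeros((H,a.shape[1]+b.shape[1],3),np.uint8);o[:a.shape[0],:a.shape[1]]=a;o[:b.shape[0],a.shape[1]:]=b
print(o.shape);cv2.imwrite('pics/crop.png',o)
E
```

```text
(360, 760, 3)
```

View pics/crop.png

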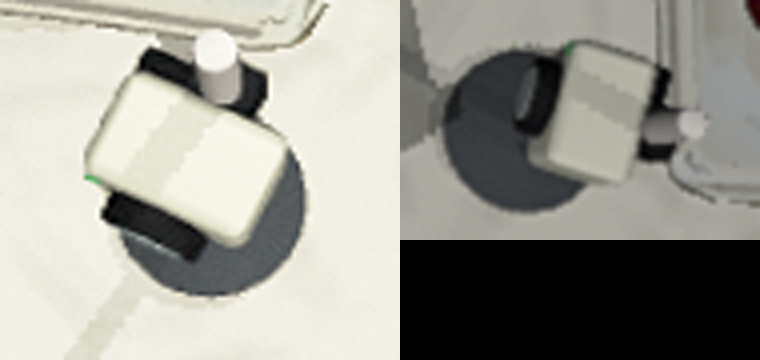

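```bash
python3 - <<'E'
from h import *
s=robot.observe(); ci=viewer.camera_info('wrist')
Rt=Rn.from_rotvec(s['tcp_rot']).as_matrix(); R=np.array(ci['R']);C=-R.T@np.array(ci['t'])
off=Rt.T@(C-s['tcp_pos']); Rct=R@Rt
Rt1=Rn.from_rotvec(down(0.2-np.pi/2)).as_matrix(); C1=np.array([430.07,129.82,420.02])+Rt1@off; R1=Rct@Rt1.T
c1=dict(camera_matrix=ci['camera_matrix'],R=R1,t=-R1@C1); print(C1.round())
f=lambda x,y:[250+x/4,25+y/4]; g=lambda x,y:[385+(x-400)/4,235+y/4]
W=wray([f(88,170),f(235,243),f(137,72),f(287,143)],c1,180)
T=topface(np.array([g(570,45),g(540,165),g(658,75),g(622,183)]),'top',180)
for B in (W,T):
    print(B.round(0).tolist())
    for i,j in((0,1),(2,3)): d=B[i]-B[j]; print('  edge',np.linalg.norm(d).round(0),'view ang',np.arctan2(d[1],d[0])%np.pi, (np.arctan2(d[1],d[0])+np.pi/2)%np.pi)
    d=(B[0]+B[1]-B[2]-B[3])/2; print('  depth',np.linalg.norm(d).round(0),np.arctan2(d[1],d[0]),'centre',B.mean(0).round(0))
print('column',wray([f(215,45)],c1,230).round(0),topface(np.array([g(690,128)]),'top',230).round(0))
E
```

```text
[446.  52. 590.]
[[512.0, 4.0, 180.0], [460.0, 20.0, 180.0], [503.0, -31.0, 180.0], [450.0, -17.0, 180.0]]
  edge 54.0 view ang 2.8540172693560986 1.283220942561202
  edge 55.0 view ang 2.8696238057433785 1.298827478948482
  depth 37.0 1.3141142059748183 centre [482.  -6. 180.]
[[512.0, 6.0, 180.0], [457.0, 21.0, 180.0], [500.0, -34.0, 180.0], [450.0, -16.0, 180.0]]
  edge 57.0 view ang 2.8857904304653887 1.3149941036704922
  edge 52.0 view ang 2.8002886319678426 1.229492305172946
  depth 40.0 1.3358591635470225 centre [480.  -6. 180.]
column [[476. -33. 230.]] [[473. -31. 230.]]
```

```bash
python3 - <<'E'
from h import *
L=np.array([490,23.2,159.5]); th=1.285; v=np.array([np.cos(th),np.sin(th),0])
p=L+v*(80+39)
robot.movep([p[0],p[1],340],down(th))
robot.servo_line([p[0],p[1],200],feed=150)
robot.servo_line([p[0],p[1],140.5],feed=60); robot.hold(0.3)
ci2,im2=snap('top'); ci3,im3=snap('side'); ci,im=snap('wrist')
vy=np.array([-v[1],v[0],0])
for cam,c in (('top',ci2),('side',ci3),('wrist',ci)):
  for n in ['red_jar','red_jar_lid','lens','camera_stand','green_jar','brown_jar','spice_unit_drawer0_handle','dotted_mug','white_pot']:
    r=pin(n,cam,c,1)
    if r: x=np.array(r[0][1])-L; print(cam,n,r, 'rel',(x@v).round(0),(x@vy).round(0),x[2].round(0))
s=robot.observe();print(s['tcp_pos'],s['t'],s['grip_width']*92,s['grip_force'],s['contact_force'].round(1))
r=lambda i:cv2.resize(i,None,fx=3,fy=3,interpolation=cv2.INTER_CUBIC)
cv2.imwrite('pics/fin.png',np.hstack([r(im2[190:310,340:470]),r(im3[190:310,240:370])])[:,:,::-1])
E
```

```text
top red_jar [(0.27, [372.4, 234.0, 56.2])] rel 169.0 172.0 -103.0
top red_jar_lid [(0.39, [537.6, 194.4, 159.3])] rel 178.0 3.0 -0.0
top lens [(0.75, [493.7, 26.0, 158.2])] rel 4.0 -3.0 -1.0
top camera_stand [(0.57, [480.0, -16.2, 1.1])] rel -41.0 -2.0 -158.0
top green_jar [(0.7, [514.1, 357.1, 43.4])] rel 327.0 71.0 -116.0
top brown_jar [(0.68, [553.4, 197.8, 47.9])] rel 185.0 -12.0 -112.0
top spice_unit_drawer0_handle [(0.66, [370.6, 235.6, 56.1])] rel 170.0 174.0 -103.0
top dotted_mug [(0.85, [714.8, -33.6, 6.2])] rel 9.0 -232.0 -153.0
top white_pot [(0.61, [655.8, 396.8, 92.6])] rel 405.0 -54.0 -67.0
side red_jar [(0.57, [514.8, 106.1, 161.1])] rel 87.0 -0.0 2.0
side red_jar_lid [(0.6, [543.0, 192.2, 159.1])] rel 177.0 -3.0 -0.0
side lens [(0.61, [492.5, 19.5, 165.0])] rel -3.0 -3.0 6.0
side camera_stand [(0.63, [478.0, -13.0, -2.5])] rel -38.0 1.0 -162.0
side green_jar [(0.71, [515.1, 355.0, 48.2])] rel 325.0 69.0 -111.0
side brown_jar [(0.94, [553.4, 192.7, 47.5])] rel 180.0 -13.0 -112.0
side spice_unit_drawer0_handle [(0.62, [370.9, 234.9, 55.4])] rel 170.0 174.0 -104.0
side dotted_mug [(0.72, [710.4, -28.5, -1.6])] rel 13.0 -226.0 -161.0
side white_pot [(0.71, [658.7, 394.7, 88.8])] rel 404.0 -57.0 -71.0
wrist red_jar [(0.77, [512.9, 99.4, 158.3])] rel 80.0 -0.0 -1.0
wrist red_jar_lid [(0.88, [539.8, 193.8, 159.9])] rel 178.0 0.0 0.0
wrist brown_jar [(0.82, [548.3, 198.7, 47.6])] rel 185.0 -6.0 -112.0
wrist spice_unit_drawer0_handle [(0.95, [370.1, 234.1, 55.3])] rel 169.0 174.0 -104.0
wrist dotted_mug [(0.83, [711.9, -29.0, -1.6])] rel 12.0 -228.0 -161.0
[523.55881267 137.35045728 140.49201183] 27.8083 45.196213206270805 24.999752724543214 [ 0.1  0.6 -1.3]
```

View pics/fin.png

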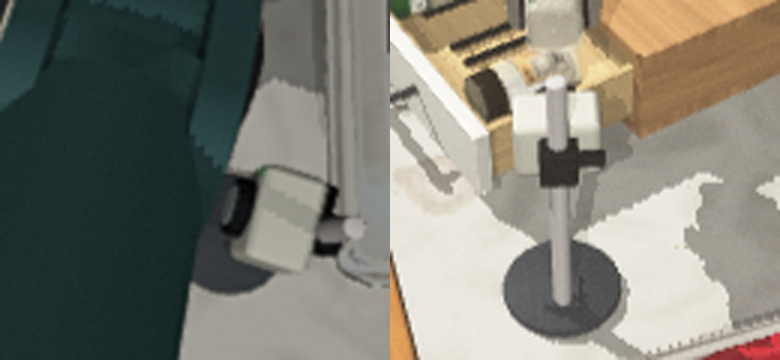

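The side crop shows the jar base just past the camera head at about (557,20), in line with it, with the drawer open and the brown jar lying in it. In the lens frame the base reads 80 to 87 mm in front, within 2 mm sideways and in height, so I'm handing in.

```bash
python3 -c "
from h import *
print(robot.job_done())"
```

```text
the job is handed in; nothing more can be done
None
```

I handed the job in with the red-lidded jar held level in front of the lens, its base about 80–87 mm away and within about 2 mm of the lens axis. The drawer is open at its stop with the green and brown jars in it, and the camera, mug and pot were left alone; no verdict came back.

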